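# Load the plated flanges on the spring-lift carrier

### The arm

A 6-joint arm with a two-finger parallel gripper is mounted at the origin on the work surface. World frame = base frame: x ahead of the robot, y to its left, z up, the work surface at z = 0. Lengths are in m, angles in degrees, forces in N, time in s.
With the tool pointing down it reaches from about 0.3 to 0.775 m from the base axis. Payload 14.6 kg.
Tool frame: the origin (TCP) lies at the very end of the fingers, on their centre line; the grasp point (between the pads) lies 19 mm behind it; z points along the fingers, y is the line along which they close (so a half turn about z gives the same grasp; the last joint's range is limited). The gripper opens to 85 mm and grips with 20 to 120 N. Pads are 22 mm wide; open, the fingers measure 114 mm over their backs; the gripper's body (76 mm by 85 mm) begins 54 mm behind the grasp point. The pads swing forward as they close: fully open they stand 13 mm farther back than shut.
Start: joints at [70.038, 17.183, 87.147, -0, 75.671, -3.816], TCP at [0.153, 0.528, 0.231] pointing down, gripper open.
Joint ranges: [-173.82, 173.82], [-45.26, 126.66], [13.44, 144.39], [-59.66, 239.66], [0, 175.72], [-146.38, 146.38]. Speed limits (degrees/s): [127.2, 127.2, 147.25, 180, 180, 180].

### API

Orientations are given as a 3x3 rotation matrix whose columns are the frame's x, y, z axes.
In Python, from bench import robot gives the robot as it stands. The module is installed in compiled form; this text tells all that it offers.
- The arm moves only by the shell command python3 -m inch 'ROWS'. ROWS is JSON, one flat list of numbers, 5 for each row, row after row: the shift along the tool's x, y, z in m, then the turn about the tool's z in degrees, then the opening, from 0 (shut) to 1 (fully open). A call has 1 to 5 rows; each row is the pose to reach, as a shift and turn from the pose commanded when the call began, along the tool's axes at that moment; what a row does not reach only later rows make up. A row lasts 1/10 s, in which the tool goes at most 50 mm and 8.59 degrees, less where a joint would pass 70% of its speed; a pose out of reach is approached as far as the arm can. A call with a gripper value outside its range is refused whole. The fingers move at their own pace and stop on an object; the grip force is fixed at half the most. Time passes only in rows, so rows that repeat a pose let the fingers close. It gives the time, the measured TCP pose, the force, the opening and the grip force at its end, in the units of the state.
- robot.state(): the state, without advancing time (a new reading comes with each control period).
- robot.get_image(name): name is "scene" or "top" or "wrist"; returns a dict with "pixels" (420x560x3 uint8, red, green, blue), "fx", "fy", "cx", "cy" (pixels), "extrinsics" (4x4, takes a point from camera to world coordinates). Camera axes: x right, y up, looking along -z (the intrinsics and any distortion apply to the point x, -y, -z); pixel columns grow to the right and rows downward; lengths in m; the calibration is good to about 2 mm. The wrist camera is an equidistant fisheye: a pixel r from the principal point sees the ray r / f radians off the axis. A picture is of the moment at which its call begins. There is no depth.
- robot.hand_in(): hands the job in; it is judged then, once.
Trained networks look in the newest picture that a camera, given by its name, has taken for a name from the list of things; names that differ only in an ending like _2 or _b are one class to them, and where a whole thing is asked for, a point or a joint stands for the part that bears it (a point fixed in the world has none). Each returns a list of dicts, best first, with "conf" (0 to 1); they miss things now and then, are a little off and sometimes report something else, mostly with a low value. They report only what shows in the picture. A call takes as long as a camera call. They do not tell look-alikes from the thing itself.
- robot.look_for(camera, thing): "bbox" ([left, top, right, bottom] in pixels, round what is visible of it).
- robot.regions_of(camera, thing): "region" (420x560 bool, what is visible of it) and "bbox" ([left, top, right, bottom] in pixels, round what is visible of it).
- robot.place_of(camera, thing): "centre" ([column, row] in pixels: a listed point, or the origin of a listed thing).
The state is a dict: "t": time; "joint_positions": joint angles; "joint_vel": joint speeds; "joint_torque": joint torques, N m; "tool_pos": TCP position; "eef_rot": TCP orientation; "force": force on the tool from outside, world axes, zero at the start; "moment": the same for the moment, N m; "gripper_width": finger opening in m; "grasp_force": force on a finger pad.
Only numpy, scipy, OpenCV 4.12 (cv2) and the standard library are available. Lean on these libraries where they do the work, as an engineer would, in place of code of your own. Each camera call takes 0.05 s, during which the arm holds its last target. There are 200 camera calls.

### The job

Load the three round copper-plated discs onto the black sinking plate of the spring-lift carrier as one neat centred pile, the largest at the bottom and the smallest on top. The round silvery nickel-plated disc does not belong to this batch: lay it centred on the blue pad of the yellow stand. Set the discs down, never drop or throw them, and leave the copper hexagon and the white jar where they are.

Things in the scene. Friction and masses are not known exactly. Their poses are not given: they have to be found in the camera images.
- copper_large: flat disc (flange blank), 16 mm thick, bright copper colour, diameter 66 mm, mass about 0.40 kg, with a black centre spot and six black dots on its top face. Starts flat on the bench in one of two rows of loose parts that run along world y; neighbours stand at least 100 mm apart, farther along world x (centres). Origin: centre of its underside, z up.
- copper_medium: flat disc (flange blank), 16 mm thick, bright copper colour, diameter 54 mm, mass about 0.27 kg, with a black centre spot and six black dots on its top face. Starts flat on the bench in one of two rows of loose parts that run along world y; neighbours stand at least 100 mm apart, farther along world x (centres). Origin: centre of its underside, z up.
- copper_small: flat disc (flange blank), 16 mm thick, bright copper colour, diameter 42 mm, mass about 0.17 kg, with a black centre spot and six black dots on its top face. Starts flat on the bench in one of two rows of loose parts that run along world y; neighbours stand at least 100 mm apart, farther along world x (centres). Origin: centre of its underside, z up.
- nickel_disc: flat disc (flange blank), 16 mm thick, silver-white nickel colour, diameter 54 mm, mass about 0.27 kg, with a black centre spot and six black dots on its top face. Starts flat on the bench in one of two rows of loose parts that run along world y; neighbours stand at least 100 mm apart, farther along world x (centres). Origin: centre of its underside, z up.
- carrier: Spring-lift carrier, fixed: green base 130 x 130 mm, 35 mm high; four upright steel guide rods 8 mm thick, each 34 mm from centre along both x and y, tops 105 mm above the bench; between them a black plate on a spring. Fingers holding a disc by its rim clear the rods if they close along the carrier's own x or y. Origin: centre of its underside, x and y along the square's sides, z up.
- lift_top (a point): Centre of the top face of the carrier's black round plate (diameter 72 mm); sinks with it. 93 mm above the bench when empty. The plate slides only up and down, about 45 mm per kg laid on it (220 N/m, damped, 45 mm to the stop): 18 mm under the 66 mm disc, about 37 mm under all three, so the top of the pile stays about 91 to 104 mm above the bench.
- stand: Set-aside stand, fixed to the bench: a yellow square plate 120 x 120 mm, 10 mm thick, with a blue round pad of diameter 68 mm on its centre, whose top is 20 mm above the bench. Origin: centre of the plate's underside on the bench, z up.
- copper_hex: Copper-coloured hexagonal block, 48 mm across flats, 16 mm thick, with a black centre spot, loose among the discs; not part of the job, to be left alone. Origin: centre of its underside.
- jar: Squat white jar with a black lid, diameter 52 mm, 45 mm high, loose among the discs; to be left alone. Origin: centre of its underside.
Mind the look-alikes: they are no part of the job. Several things have the shape of the nickel_disc; the one meant has the colours described above. What is shaped like the carrier but purple is not meant.

How it is judged:
By the outcome, as a careful person would: the job done as asked, in the order asked, and still so for the second after the job is handed in, with the robot touching nothing.
It also fails if it takes over 104 s, if anything falls off the work surface, if the arm or the gripper's body presses on something with over 40 N, if the wrist force passes 120 N, or if a joint passes its speed limit or range.

## Working session

There is one attempt and no reset: what is moved stays moved. The work goes in short steps, Python scripts to look and compute and a shell command to move; the robot and the scene stay as the last step left them, time stands still between calls to the robot, and variables do not carry over. Pictures are saved under pics/ and viewed, at most 14 in all, crops included, and the job is handed in when it is done.

```bash
mkdir -p pics; cat > h.py <<'E'
import numpy as np, cv2
from bench import robot
def pix2world(im,uv,z):
    T=np.array(im["extrinsics"]);u,v=uv
    d=np.array([(u-im["cx"])/im["fx"],-(v-im["cy"])/im["fy"],-1.0])
    d=T[:3,:3]@d;o=T[:3,3]
    return o+d*(z-o[2])/d[2]
def fish(im,uv,z):
    T=np.array(im["extrinsics"]);x=(uv[0]-im["cx"]);y=(uv[1]-im["cy"])
    r=np.hypot(x,y);th=r/im["fx"];s=np.sin(th)/max(r,1e-9)
    d=T[:3,:3]@np.array([x*s,-y*s,-np.cos(th)]);o=T[:3,3]
    return o+d*(z-o[2])/d[2]
def save(im,name): cv2.imwrite("pics/"+name,im["pixels"][:,:,::-1])
E
python3 - <<'E'
from h import *
np.set_printoptions(precision=4,suppress=True)
for n in ["scene","top"]:
    im=robot.get_image(n);save(im,n+".png");print(n,im["fx"],im["cx"],im["cy"],np.array(im["extrinsics"]))
    if n=="top":
        for t,z in [("copper_large",0),("copper_medium",0),("copper_small",0),("nickel_disc",0),("carrier",0),("lift_top",.093),("stand",0),("copper_hex",0),("jar",0)]:
            for r in robot.place_of(n,t)[:5]: print(t,round(r["conf"],2),np.round(r["centre"],1),pix2world(im,r["centre"],z))
s=robot.state();print(s)
E
```

```text
scene 405.08900635702213 277.64861877780254 215.56824034074745 [[ 0.5109 -0.6594  0.5515  1.0121]
 [ 0.8597  0.3907 -0.3292 -0.3064]
 [ 0.0016  0.6423  0.7665  0.7597]
 [ 0.      0.      0.      1.    ]]
top 539.6332499115003 286.94810868318183 208.15854875732097 [[ 0.02    0.9942 -0.1054  0.3718]
 [-0.9996  0.0217  0.0152  0.0078]
 [ 0.0174  0.105   0.9943  1.5334]
 [ 0.      0.      0.      1.    ]]
copper_large 0.58 [288.2 164.8] [ 0.66   -0.0167  0.    ]
copper_medium 0.76 [330.  171.5] [ 0.6432 -0.1376  0.    ]
copper_small 0.66 [322.  222.5] [ 0.4953 -0.1164  0.    ]
copper_small 0.16 [329.9 174.3] [ 0.6351 -0.1374  0.    ]
nickel_disc 0.79 [206.6 162.7] [0.6607 0.2181 0.    ]
nickel_disc 0.73 [175. 140.] [0.725  0.3114 0.    ]
nickel_disc 0.49 [239.5 165.9] [0.6536 0.1234 0.    ]
carrier 0.98 [151.5 283.3] [0.3141 0.36   0.    ]
carrier 0.58 [164.9 206.9] [0.5303 0.3319 0.    ]
lift_top 0.6 [162.6 203.6] [0.5294 0.3188 0.093 ]
lift_top 0.58 [147.2 286. ] [0.3104 0.3495 0.093 ]
lift_top 0.15 [404.6 231.2] [ 0.4692 -0.331   0.093 ]
stand 0.72 [405.  230.9] [ 0.4764 -0.354   0.    ]
copper_hex 0.6 [278.2 222.6] [0.4924 0.0085 0.    ]
jar 0.63 [236.2 225. ] [0.483  0.1277 0.    ]
{'t': 0.55, 'joint_positions': array([70.0393, 17.1835, 87.147 , -0.0016, 75.67  , -3.8162]), 'joint_vel': array([-0.1306, -0.0276,  0.0029, -0.0374, -0.096 , -0.0188]), 'joint_torque': array([ -0.0004, -54.3111, -36.1846,  -0.0001,   0.0009,  -0.    ]), 'tool_pos': array([0.1529, 0.5283, 0.2313]), 'eef_rot': array([[-0.9606,  0.2781,  0.    ],
       [ 0.2781,  0.9606, -0.    ],
       [-0.    , -0.    , -1.    ]]), 'force': array([ 0.3042, -0.2631, -0.8402]), 'moment': array([ 0.0388, -0.0089, -0.04  ]), 'grasp_force': 0.0, 'gripper_width': 0.08524480244021998}
```

View pics/top.png

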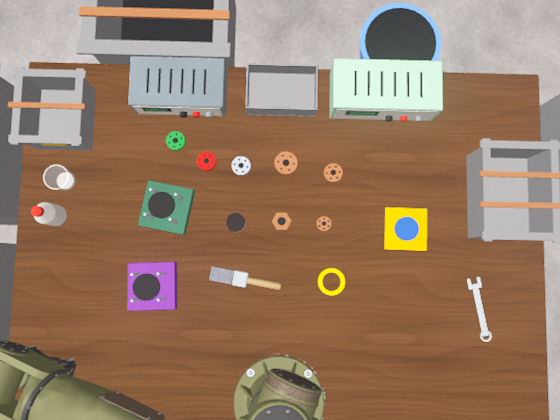

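View pics/scene.png

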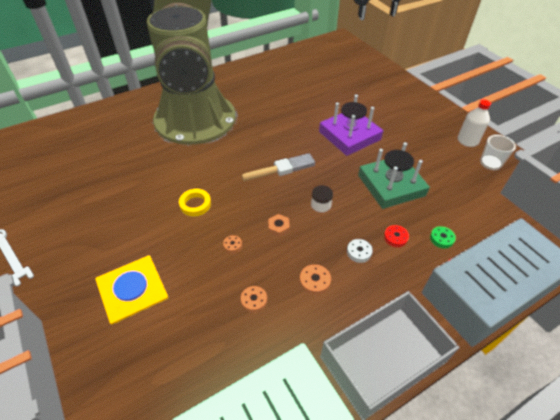

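Top view: green carrier (165,207), purple look-alike (151,286); copper large (286,162), medium (333,172), small (324,223); nickel white (241,165) with red (206,161) and green (175,140) look-alikes; hex (282,221), jar (236,222), stand (405,229). Scene view agrees: nickel (360,250), large (315,278), medium (254,297), small (232,243), hex (278,224). Now the precise positions from colour segmentation in both cameras.

```bash
cat > m.py <<'E'
from h import *
np.set_printoptions(precision=4,suppress=True)
def blobs(px,kind):
    hsv=cv2.cvtColor(px,cv2.COLOR_RGB2HSV);H,S,V=[hsv[...,i].astype(int) for i in range(3)]
    m={"copper":(H<14)&(S>90)&(V>165),"white":(S<45)&(V>185),"green":(H>65)&(H<85)&(S>90)&(V<150),"yellow":(H>22)&(H<32)&(S>200)&(V>180),"blue":(H>100)&(H<120)&(S>150)}[kind]
    c,_=cv2.findContours(m.astype(np.uint8),cv2.RETR_EXTERNAL,cv2.CHAIN_APPROX_NONE)
    return [x for x in c if cv2.contourArea(x)>60]
def plane(im,c,z,f=pix2world): return np.array([f(im,p[0],z)[:2] for p in c])
E
python3 - <<'E'
from m import *
for n in ["top","scene"]:
    im=robot.get_image(n);px=im["pixels"]
    for k,z in [("copper",.012),("white",.012),("blue",.02),("yellow",.01),("green",.035)]:
        for c in blobs(px,k):
            P=plane(im,c,z); 
            if not(.3<P[:,0].mean()<.78 and abs(P[:,1].mean())<.45): continue
            (x,y),r=cv2.minEnclosingCircle((P*1000).astype(np.float32)); R=cv2.minAreaRect((P*1000).astype(np.float32))
            print(n,k,np.round(c.mean((0,1))),"circ",np.round([x,y,2*r],1),"rect",np.round(R[0],1),np.round(R[1],1),round(R[2],1))
im=robot.get_image("top");p=im["pixels"][120:310,110:430];cv2.imwrite("pics/crop.png",cv2.resize(p[...,::-1],(800,475),interpolation=cv2.INTER_CUBIC))
E
```

```text
top copper [324. 223.] circ [ 492.8 -119.8   44.1] rect [ 493.1 -119.7] [39.7 42.6] 1.2
top copper [281. 220.] circ [497.1   0.8  56.9] rect [497.6   0.7] [48.2 56.6] 1.2
top copper [333. 172.] circ [ 639.6 -144.3   56.2] rect [ 639.9 -143.7] [52.1 54.6] 1.3
top copper [285. 162.] circ [664.9  -8.6  68.6] rect [665.8  -8.6] [63.9 65.9] 1.3
top copper [206. 160.] circ [665.7 218.9  57.8] rect [664.8 219.8] [55.2 54.1] 1.9
top white [228. 276.] circ [337.6 144.  106.5] rect [337.3 143.9] [101.8  40.7] 79.9
top white [240. 165.] circ [654.1 119.8  55.7] rect [653.4 120.3] [51.  52.8] 46.9
top blue [406. 228.] circ [ 482.7 -352.9   64. ] rect [ 481.9 -352.3] [59.3 62.6] 1.2
top yellow [331. 281.] circ [ 329.5 -143.2   77.1] rect [ 329.4 -143.1] [75.1 73.1] 0.8
top yellow [405. 229.] circ [ 482.8 -352.   165.2] rect [ 482.9 -352. ] [119.8 120.6] 89.2
scene copper [253. 297.] circ [ 637.5 -140.    56.6] rect [ 636.9 -141. ] [53.9 52.9] 59.3
scene copper [315. 278.] circ [662.5  -4.3  68.5] rect [662.8  -3.5] [66.6 66.7] 59.3
scene copper [232. 243.] circ [ 490.4 -115.6   45.5] rect [ 489.6 -115.7] [41.2 42.9] 62.6
scene copper [397. 234.] circ [662.7 223.7  59.8] rect [663.8 223.7] [56.7 55.3] 59.4
scene copper [278. 223.] circ [494.4   5.   55.4] rect [494.5   4.9] [50.  54.8] 2.6
scene white [360. 249.] circ [651.7 124.3  54.4] rect [651.4 124.3] [51.7 53.3] 52.9
scene white [283. 165.] circ [329.1 119.1  50.9] rect [328.  119.6] [39.3 42.3] 79.6
scene blue [129. 286.] circ [ 485.4 -350.5   63.6] rect [ 485.1 -351.3] [60.7 62.4] 71.2
scene yellow [130. 289.] circ [ 483.5 -349.7  164.8] rect [ 483.8 -350.5] [119.8 121.7] 89.2
scene yellow [195. 201.] circ [ 328.2 -137.6   90.3] rect [ 326.8 -138.8] [78.5 83.6] 59.4
scene green [389. 191.] circ [541.6 308.1 177. ] rect [560.4 284.2] [172.4 116. ] 36.9
```

View pics/crop.png

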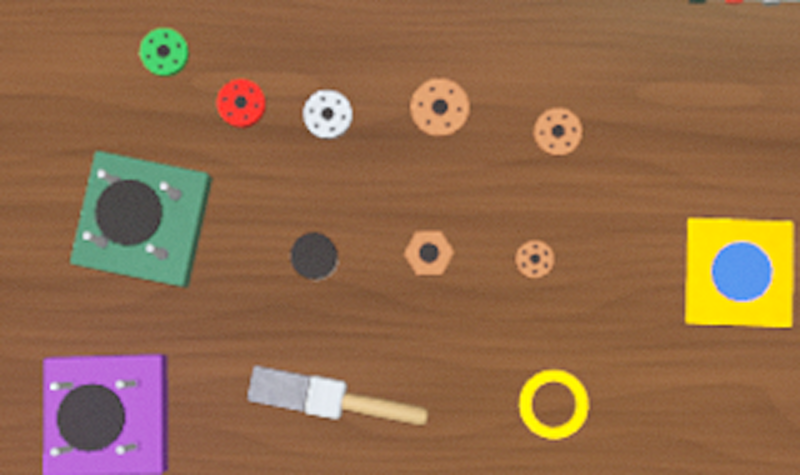

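The crop confirms the choice: white disc at crop (327,113) = nickel (red 241,102 and green 163,51 are look-alikes), coppers at (440,106), (558,130), (535,258), hex (429,252) is six-sided, green carrier left, purple one below. Now carrier position and yaw from rod tops.

```bash
python3 - <<'E'
from m import *
im=robot.get_image("top")
rods=np.array([pix2world(im,(110+a/2.5,120+b/2.5),.105)[:2] for a,b in [(101,174),(165,186),(149,249),(87,236)]])
print(rods,rods.mean(0),[np.degrees(np.arctan2(*(rods[j]-rods[i])[::-1])) for i,j in [(0,1),(3,2),(0,3),(1,2)]],np.linalg.norm(rods[0]-rods[1]))
print("plate",pix2world(im,(110+129/2.5,120+212.5/2.5),.093))
s=robot.state();R=s["eef_rot"]
for n,p in dict(large=(.664,-.006),nickel=(.6525,.122)).items(): print(n,R.T@(np.array([*p,0.23])-s["tool_pos"]))
print(s["joint_positions"][0])
E
```

```text
[[0.5649 0.3502]
 [0.5535 0.2818]
 [0.4859 0.2959]
 [0.4983 0.3619]] [0.5257 0.3224] [np.float64(-99.42501515033499), np.float64(-100.63906192074452), np.float64(170.04562866957198), np.float64(168.2287853729806)] 0.06931642226118388
plate [0.5256 0.3213 0.093 ]
large [-0.6395 -0.3711  0.0013]
nickel [-0.5928 -0.2514  0.0013]
70.03949813494341
```

```bash
python3 -m inch '[-0.04,-0.0232,0,-1.5,1, -0.08,-0.0464,0,-3,1, -0.12,-0.0696,0,-4.5,1, -0.16,-0.0928,0,-5.7,1, -0.2,-0.116,0,-5.7,1]'; python3 -m inch '[-0.0274,-0.02,0,0,1, -0.0548,-0.04,0,0,1, -0.0822,-0.06,0,0,1, -0.11,-0.08,0,0,1, -0.137,-0.0993,0,0,1]';python3 -m inch '[-0.0274,-0.02,0,0,1, -0.0548,-0.04,0,0,1, -0.0822,-0.06,0,0,1, -0.11,-0.08,0,0,1, -0.137,-0.0993,0,0,1]';python3 -m inch '[-0.0274,-0.02,0.01,0,1, -0.0548,-0.04,0.02,0,1, -0.0822,-0.06,0.03,0,1, -0.11,-0.08,0.04,0,1, -0.137,-0.0993,0.05,0,1]'
python3 -m inch '[0,0,0,0,1,0,0,0,0,1]'
cat > w.py <<'E'
from m import *
import sys
def wrist(name,*kinds_z):
    s=robot.state();im=robot.get_image("wrist");save(im,name)
    R=s["eef_rot"];p=s["tool_pos"];print("tcp",p,"R",R[:,1],"cam",np.array(im["extrinsics"])[:3,3],"F",s["force"],"w",s["gripper_width"],"t",s["t"],"q",s["joint_positions"])
    for k,z in kinds_z:
        for c in blobs(im["pixels"],k):
            P=plane(im,c,z,fish);(x,y),r=cv2.minEnclosingCircle((P*1000).astype(np.float32))
            if r>60 or r<12: continue
            d=R.T@(np.array([x/1000,y/1000,z])-p)
            print(k,np.round(c.mean((0,1))),"world",np.round([x,y,2*r],1),"rel tool",d)
    return im
E
python3 - <<'E'
from w import *
wrist("w1.png",("copper",.016),("white",.016))
E
```

```text
t: 1.25
tool_pos: [0.3137, 0.3598, 0.2315]
eef_rot: [[-0.984, 0.18, 0.0], [0.18, 0.984, 0.0], [-0.0, 0.0, -1.0]]
force: [1.4, 0.3, -0.2]
gripper_width: 0.0855
grasp_force: 0.0
t: 1.75
tool_pos: [0.4304, 0.2376, 0.2314]
eef_rot: [[-0.983, 0.181, 0.0], [0.181, 0.983, 0.0], [-0.0, 0.0, -1.0]]
force: [0.0, -0.0, 1.0]
gripper_width: 0.0855
grasp_force: 0.0
t: 2.25
tool_pos: [0.5471, 0.115, 0.2313]
eef_rot: [[-0.983, 0.181, 0.0], [0.181, 0.983, 0.0], [-0.0, 0.0, -1.0]]
force: [0.2, 0.1, -0.5]
gripper_width: 0.0855
grasp_force: 0.0
t: 2.75
tool_pos: [0.6638, -0.0074, 0.1808]
eef_rot: [[-0.983, 0.181, 0.0], [0.181, 0.983, -0.0], [-0.0, -0.0, -1.0]]
force: [-0.1, 0.3, 1.2]
gripper_width: 0.0853
grasp_force: 0.0
t: 2.95
tool_pos: [0.6629, -0.0065, 0.1806]
eef_rot: [[-0.983, 0.182, -0.001], [0.182, 0.983, 0.0], [0.001, -0.0, -1.0]]
force: [-0.7, 0.5, -0.1]
gripper_width: 0.0854
grasp_force: 0.0
tcp [ 0.6629 -0.0065  0.1806] R [ 0.1821  0.9833 -0.0001] cam [0.5909 0.0071 0.3221] F [-0.6796  0.5243 -0.1137] w 0.08544853055093342 t 2.95 q [ -3.7278  34.0622  69.835    0.0043  76.1638 -83.2366]
cop
[... 1694 characters left out ...]
] world [510.5 194.8 108. ] rel tool [0.1863 0.1702 0.1648]
copper [258.  20.] world [496.3   3.4  26.1] rel tool [ 0.1654 -0.0206  0.1648]
copper [439.   2.] world [494.8 189.5  44.5] rel tool [0.2008 0.1621 0.1648]
copper [32. 15.] world [ 397.8 -254.2   86.4] rel tool [ 0.2154 -0.2918  0.1649]
copper [17. 10.] world [ 377.3 -274.6   72.6] rel tool [ 0.2318 -0.3157  0.1649]
white [ 98. 416.] world [ 992.9 -399.7   44.7] rel tool [-0.3962 -0.3265  0.1642]
white [453. 413.] world [1100.1  214.9   99. ] rel tool [-0.3898  0.2973  0.1642]
white [197. 337.] world [ 830.1 -135.6   79.3] rel tool [-0.1881 -0.0965  0.1644]
white [404. 158.] world [652.1 121.5  55.4] rel tool [0.0337 0.1239 0.1647]
```

View pics/w1.png

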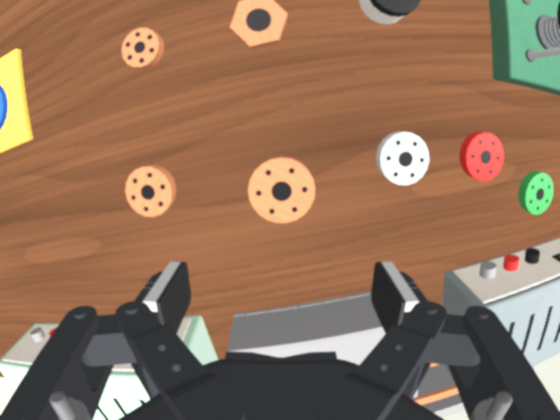

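Wrist view: large copper at (282,190), nickel (403,158), medium (150,191), small (142,47), hex at top (259,20), open fingers at (170,290) and (395,290).

```bash
sed -i 's/V>165)/V>VT)/; s/^def blobs/VT=165\ndef blobs/' m.py; cat > w1.py <<'E'
from h import *
im=None
def discs(px,im,s,z,vt=215):
    hsv=cv2.cvtColor(px,cv2.COLOR_RGB2HSV);H,S,V=[hsv[...,i].astype(int) for i in range(3)]
    R=s["eef_rot"];p=s["tool_pos"]
    for k,m in (("cu",(H<16)&(S>80)&(V>vt)),("ni",(S<45)&(V>185)),("blue",(H>100)&(H<120)&(S>150))):
        c,_=cv2.findContours(m.astype(np.uint8),cv2.RETR_EXTERNAL,cv2.CHAIN_APPROX_NONE)
        for x in c:
            if cv2.contourArea(x)<400: continue
            P=np.array([fish(im,q[0],z)[:2] for q in x]);(a,b),r=cv2.minEnclosingCircle((P*1000).astype(np.float32))
            if r<45: print(k,np.round(x.mean((0,1))),"world",np.round([a,b,2*r],1),"rel tool",np.round(R.T@(np.array([a/1000,b/1000,z])-p),4))
E
python3 - <<'E'
from w1 import *
im=robot.get_image("wrist");s=robot.state();discs(im["pixels"],im,s,.016)
for u in [(282,191)]: print(fish(im,u,.016))
E
```

```text
cu [149. 190.] world [ 637.7 -137.9   58.3] rel tool [ 0.0007 -0.1348  0.1657]
cu [281. 190.] world [663.1  -5.3  66.3] rel tool [-0.0003  0.0003  0.1658]
cu [484. 157.] world [663.1 220.4  55.7] rel tool [0.0405 0.2222 0.1658]
cu [141.  47.] world [ 493.8 -114.3   46.4] rel tool [ 0.1466 -0.1375  0.1657]
cu [253.  18.] world [496.6   3.1  55.2] rel tool [ 0.1651 -0.0216  0.1657]
ni [196. 337.] world [ 830.  -135.6   77.9] rel tool [-0.1879 -0.0977  0.1658]
ni [403. 158.] world [651.9 121.6  55.2] rel tool [0.0337 0.123  0.1658]
[ 0.66364998 -0.00415521  0.016     ]
```

```bash
python3 - <<'E'
from h import *
im=robot.get_image("wrist");s=robot.state();R=s["eef_rot"];p=s["tool_pos"]
for dz in (-.005,0,.005,.01,.013,.02):
    print(dz,[np.round(R.T@(fish(im,u,p[2]+dz)-p),4)[:2]*1000 for u in [(168,262),(187,263),(377,263),(396,262),(187,294),(378,294)]])
cv2.imwrite("pics/tips.png",cv2.resize(im["pixels"][240:350,120:460][...,::-1],(800,259),interpolation=cv2.INTER_CUBIC))
E
```

```text
-0.005 [array([  0.7, -58.4]), array([  0.5, -47.9]), array([ 0.4, 49.9]), array([ 0.5, 60.4]), array([-18.4, -50.2]), array([-18.6,  52.9])]
0 [array([  3.1, -56.4]), array([  3. , -46.2]), array([ 2.9, 48.2]), array([ 3. , 58.4]), array([-15.3, -48.5]), array([-15.4,  51.1])]
0.005 [array([  5.6, -54.4]), array([  5.5, -44.6]), array([ 5.4, 46.5]), array([ 5.5, 56.3]), array([-12.1, -46.8]), array([-12.3,  49.3])]
0.01 [array([  8.1, -52.4]), array([  8., -43.]), array([ 7.9, 44.8]), array([ 8. , 54.2]), array([ -9. , -45.1]), array([-9.1, 47.5])]
0.013 [array([  9.6, -51.2]), array([  9.5, -42. ]), array([ 9.4, 43.7]), array([ 9.5, 53. ]), array([ -7.1, -44. ]), array([-7.2, 46.4])]
0.02 [array([ 13.1, -48.4]), array([ 13. , -39.7]), array([12.9, 41.3]), array([13. , 50.1]), array([ -2.7, -41.6]), array([-2.8, 43.8])]
```

View pics/tips.png

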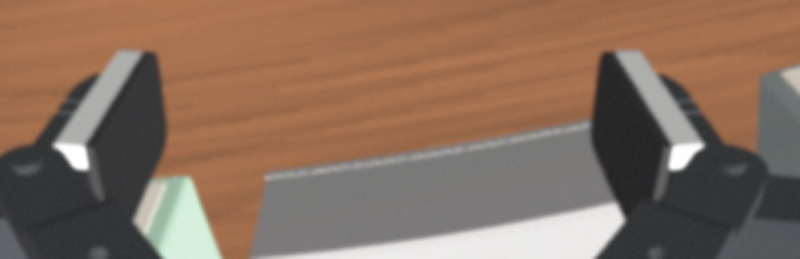

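```bash
python3 -m inch '[0,0,0.04,0,1, 0,0,0.08,0,1, 0,0,0.12,0,1, 0,0,0.15,0,1, 0,0,0.17,0,1]' >/dev/null; python3 -m inch '[0,0.0005,0.008,0,1, 0,0.0005,0.0135,0,1, 0,0.0005,0.0135,0,1]'; python3 -m inch '[0,0,0,0,0.7,0,0,0,0,0.6, 0,0,0,0,0.4, 0,0,0,0,0.2, 0,0,0,0,0]';python3 -m inch '[0,0,0,0,0, 0,0,0,0,0]'
```

```text
t: 3.9
tool_pos: [0.6633, -0.0054, -0.0016]
eef_rot: [[-0.984, 0.181, 0.001], [0.181, 0.984, -0.0], [-0.001, 0.0, -1.0]]
force: [0.2, -0.8, 0.7]
gripper_width: 0.0856
grasp_force: 0.0
t: 4.4
tool_pos: [0.6639, -0.0058, -0.0002]
eef_rot: [[-0.983, 0.181, 0.002], [0.181, 0.983, -0.0], [-0.002, 0.0, -1.0]]
force: [-3.1, -0.1, 8.4]
gripper_width: 0.064
grasp_force: 65.2
t: 4.6
tool_pos: [0.6638, -0.0058, -0.0002]
eef_rot: [[-0.983, 0.181, 0.002], [0.181, 0.983, -0.0], [-0.002, 0.0, -1.0]]
force: [-4.2, -0.8, 8.1]
gripper_width: 0.0635
grasp_force: 65.2
```

```bash
python3 -m inch '[0,0,-0.01,0,0, 0,0,-0.03,0,0, 0,0,-0.06,0,0, 0,0,-0.1,0,0, 0,0,-0.14,0,0]'; python3 -m inch '[0,0,-0.02,0,0, 0,0,-0.03,0,0, 0,0,-0.03,0,0]'
python3 - <<'E'
from w1 import *
im=robot.get_image("wrist");s=robot.state();save(im,"held1.png");print(s["tool_pos"],s["force"],s["grasp_force"])
discs(im["pixels"],im,s,s["tool_pos"][2]+.015)
print(s["eef_rot"].T@(np.array([.5257,.322,.3])-s["tool_pos"]))
E
```

```text
t: 5.1
tool_pos: [0.6626, -0.0057, 0.1397]
eef_rot: [[-0.983, 0.181, -0.001], [0.181, 0.983, 0.0], [0.001, -0.0, -1.0]]
force: [1.2, -0.8, -3.6]
gripper_width: 0.063
grasp_force: 67.0
t: 5.4
tool_pos: [0.6633, -0.0057, 0.169]
eef_rot: [[-0.983, 0.181, 0.002], [0.181, 0.983, -0.0], [-0.002, 0.0, -1.0]]
force: [0.1, -0.0, -4.5]
gripper_width: 0.0634
grasp_force: 67.3
[ 0.66279431 -0.00570551  0.16728514] [-0.08888548 -0.60726496 -4.15660732] 67.24981427192688
cu [281. 277.] world [663.7  -5.4  67. ] rel tool [-0.0008  0.0004 -0.015 ]
cu [144. 193.] world [611.3 -55.6  25.2] rel tool [ 0.0416 -0.0584 -0.015 ]
cu [490. 158.] world [622.2 100.3  24.2] rel tool [ 0.0591  0.0969 -0.015 ]
cu [136.  44.] world [547.9 -45.   19.9] rel tool [ 0.1059 -0.0595 -0.0149]
cu [257.  18.] world [549.9   5.9  23.8] rel tool [ 0.1131 -0.009  -0.0149]
ni [141. 394.] world [ 740.1 -110.1   67.9] rel tool [-0.0949 -0.0887 -0.0151]
ni [153. 371.] world [709.1 -92.   32.8] rel tool [-0.0611 -0.0764 -0.015 ]
ni [313. 350.] world [704.5   2.5  44.2] rel tool [-0.0395  0.0156 -0.015 ]
ni [516. 274.] world [693.5 123.3  86.4] rel tool [-0.0068  0.1324 -0.015 ]
ni [408. 159.] world [617.5  57.2  23.9] rel tool [ 0.056   0.0537 -0.015 ]
[ 0.19430948  0.2974141  -0.13261849]
```

View pics/held1.png

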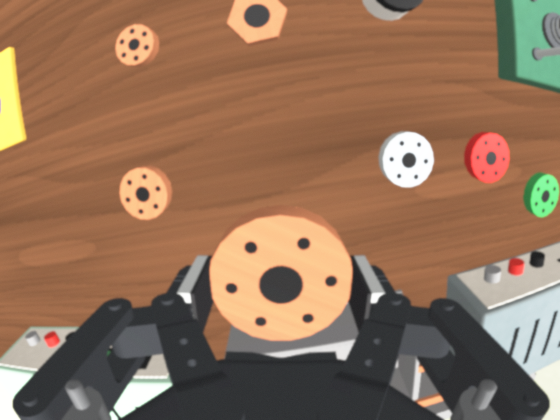

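Disc held centred (281,277), pads at both rims. Moving to look at the carrier from near.

```bash
python3 -m inch '[0.005,0.015,-0.01,0,0, 0.014,0.045,-0.02,0,0, 0.025,0.08,-0.03,0,0, 0.036,0.115,-0.04,0,0, 0.047,0.149,-0.04,0,0]' >/dev/null; python3 -m inch '[0.011,0.035,0,0,0, 0.022,0.07,0,0,0, 0.032,0.105,0,0,0, 0.041,0.133,0,0,0, 0.047,0.148,0,0,0]'; python3 -m inch '[0,0,0,0,0, 0,0,0,0,0]'
python3 - <<'E'
from w1 import *
im=robot.get_image("wrist");s=robot.state();save(im,"car1.png");print(s["tool_pos"],s["force"],s["grasp_force"])
for r in robot.place_of("wrist","lift_top")[:2]: print(r,fish(im,r["centre"],.093))
for r in robot.place_of("wrist","carrier")[:2]: print(r,fish(im,r["centre"],0))
E
```

```text
t: 6.45
tool_pos: [0.6231, 0.3063, 0.2064]
eef_rot: [[-0.984, 0.179, -0.002], [0.179, 0.984, -0.001], [0.002, -0.001, -1.0]]
force: [-1.0, -0.3, -3.3]
gripper_width: 0.0637
grasp_force: 67.2
t: 6.65
tool_pos: [0.6243, 0.303, 0.2071]
eef_rot: [[-0.983, 0.181, -0.001], [0.181, 0.983, -0.001], [0.001, -0.001, -1.0]]
force: [-0.1, -1.0, -3.5]
gripper_width: 0.0634
grasp_force: 67.2
[0.62457573 0.30248566 0.20737887] [-1.01583453 -0.36341498 -4.19029047] 67.23957538604736
{'centre': [285.8, 80.8], 'conf': 0.88} [0.52704676 0.32531706 0.093     ]
{'centre': [283.9, 89.8], 'conf': 0.69} [0.52708551 0.32475269 0.        ]
```

View pics/car1.png

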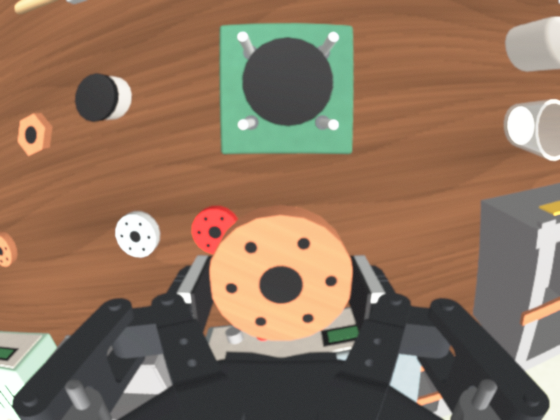

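```bash
cat > p.py <<'E'
from h import *
np.set_printoptions(precision=4,suppress=True)
im=robot.get_image("wrist");s=robot.state();R=s["eef_rot"];p=s["tool_pos"]
g=im["pixels"].max(2);m=(g<75).astype(np.uint8);m[200:]=0;m[:,:200]=0;m[:,380:]=0
m=cv2.morphologyEx(m,cv2.MORPH_OPEN,np.ones((9,9)))
c=max(cv2.findContours(m,0,1)[0],key=cv2.contourArea)
P=np.array([fish(im,q[0],.093)[:2]*1000 for q in c],np.float32)
print("plate circle",cv2.minEnclosingCircle(P),"ell",cv2.fitEllipse(P))
(a,b),_=cv2.minEnclosingCircle(P)
print("rel",R.T@(np.array([a/1000,b/1000,.093])-p))
for u in [(243,37),(333,37),(242,125),(335,125)]: print((R.T@(fish(im,u,.105)-p))[:2])
E
python3 p.py
```

```text
plate circle ((533.051025390625, 323.20611572265625), 32.844383239746094) ell ((541.8211059570312, 320.4358825683594), (32.98237991333008, 69.2417984008789), 156.78982543945312)
rel [0.094  0.0038 0.1148]
[ 0.1329 -0.0275]
[0.1335 0.0393]
[ 0.0654 -0.0285]
[0.0658 0.0411]
```

Carrier seen square to the tool, rods at (243,37),(333,37),(242,125),(335,125); spans 68 mm as they must be.

```bash
python3 -m inch '[0.02,0.001,0,0,0, 0.045,0.002,0,0,0, 0.07,0.004,0,0,0, 0.09,0.005,0,0,0, 0.1003,0.0052,0,0,0]' >/dev/null;  python3 -m inch '[0,0,0.02,0,0, 0,0,0.05,0,0, 0,0,0.08,0,0, 0,0,0.097,0,0, 0,0,0.097,0,0]'; python3 -m inch '[0,0,0,0,0, 0,0,0,0,0]'
python3 - <<'E'
from w1 import *
im=robot.get_image("wrist");s=robot.state();save(im,"pl1.png");print(s["tool_pos"],s["force"],s["eef_rot"])
E
```

```text
t: 7.85
tool_pos: [0.5263, 0.3256, 0.1082]
eef_rot: [[-0.983, 0.182, -0.004], [0.182, 0.983, -0.002], [0.003, -0.003, -1.0]]
force: [0.4, 0.3, -3.8]
gripper_width: 0.0632
grasp_force: 67.3
t: 8.05
tool_pos: [0.5276, 0.3268, 0.1124]
eef_rot: [[-0.983, 0.182, 0.002], [0.182, 0.983, 0.001], [-0.002, 0.001, -1.0]]
force: [-0.4, 0.6, -3.6]
gripper_width: 0.0634
grasp_force: 67.3
[0.52747244 0.32686768 0.11231104] [-0.13258843 -0.56343206 -3.74938157] [[-0.98338851  0.18150134  0.0020756 ]
 [ 0.1815039   0.98338959  0.00112   ]
 [-0.00183785  0.00147813 -0.99999722]]
```

View pics/pl1.png

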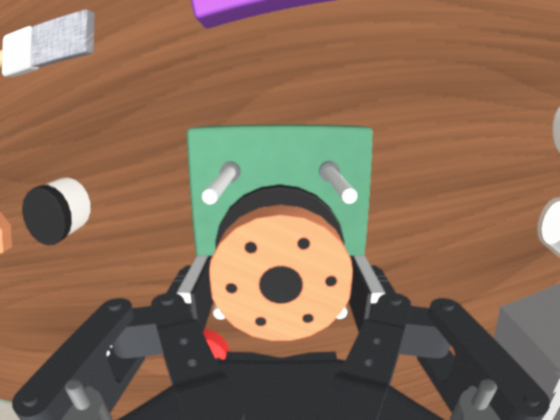

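```bash
python3 - <<'E'
from h import *
im=robot.get_image("wrist");s=robot.state();R=s["eef_rot"];p=s["tool_pos"]
Q=np.array([(R.T@(fish(im,u,.105)-p))[:2] for u in [(210,196),(349,195),(218,313),(343,313)]]);print(Q,Q.mean(0),p)
print((R.T@(fish(im,(281,284),p[2]+.016)-p))[:2])
E
```

```text
[[ 0.03510491 -0.03342306]
 [ 0.03557397  0.03313822]
 [-0.03194375 -0.03445098]
 [-0.03202392  0.03520813]] [0.0016778  0.00011808] [0.52732935 0.32682193 0.11210601]
[0.00093372 0.00056388]
```

```bash
python3 -m inch '[0.001,0,0.01,0,0, 0.001,0,0.018,0,0, 0.001,0,0.025,0,0, 0.001,0,0.031,0,0, 0.001,0,0.036,0,0]'; python3 -m inch '[0,0,0,0,0, 0,0,0,0,0, 0,0,0,0,0, 0,0,0,0,0]'
```

```text
t: 8.65
tool_pos: [0.5257, 0.3268, 0.0743]
eef_rot: [[-0.983, 0.181, -0.0], [0.181, 0.983, -0.0], [0.0, -0.0, -1.0]]
force: [-3.8, -0.4, 1.1]
gripper_width: 0.0635
grasp_force: 67.7
t: 9.05
tool_pos: [0.5258, 0.3269, 0.0751]
eef_rot: [[-0.983, 0.181, 0.0], [0.181, 0.983, 0.0], [-0.0, 0.0, -1.0]]
force: [-2.7, -0.7, 1.2]
gripper_width: 0.0632
grasp_force: 67.7
```

```bash
python3 -m inch '[0,0,0,0,0.82, 0,0,0,0,0.9, 0,0,0,0,1, 0,0,0,0,1]'; python3 -m inch '[0,0,-0.01,0,1, 0,0,-0.03,0,1, 0,0,-0.06,0,1, 0,0,-0.1,0,1, 0,0,-0.13,0,1]' ; python3 -m inch '[0,0,0,0,1, 0,0,0,0,1]' >/dev/null
python3 - <<'E'
from w1 import *
im=robot.get_image("wrist");s=robot.state();save(im,"pl1b.png");discs(im["pixels"],im,s,.091)
R=s["eef_rot"];p=s["tool_pos"];print(p,R.T@(np.array([.638,-.138,.18])-p))
E
```

```text
t: 9.45
tool_pos: [0.5259, 0.3269, 0.0749]
eef_rot: [[-0.983, 0.181, 0.0], [0.181, 0.983, 0.0], [-0.0, 0.0, -1.0]]
force: [0.6, -0.9, -1.0]
gripper_width: 0.0855
grasp_force: 0.0
t: 9.95
tool_pos: [0.526, 0.327, 0.2081]
eef_rot: [[-0.983, 0.181, 0.002], [0.181, 0.983, 0.001], [-0.002, 0.001, -1.0]]
force: [-0.1, 0.6, 0.1]
gripper_width: 0.0854
grasp_force: 0.0
cu [ 17. 305.] world [594.5 -23.8  55.9] rel tool [-0.1314 -0.3322  0.1135]
cu [218. 306.] world [613.8 250.9  47.8] rel tool [-0.1006 -0.0585  0.1134]
cu [ 39. 210.] world [485.2  84.4  49.5] rel tool [-0.0043 -0.2456  0.1135]
cu [285. 191.] world [525.2 327.6  65.6] rel tool [0.0004 0.0008 0.1135]
ni [119. 180.] world [479.  185.5  37.6] rel tool [ 0.0201 -0.1473  0.1135]
ni [94. 56.] world [363.8 190.9  86. ] rel tool [ 0.1344 -0.1628  0.1136]
[0.5255394  0.32672258 0.20445698] [-0.19486737 -0.43662066  0.02452994]
```

View pics/pl1b.png

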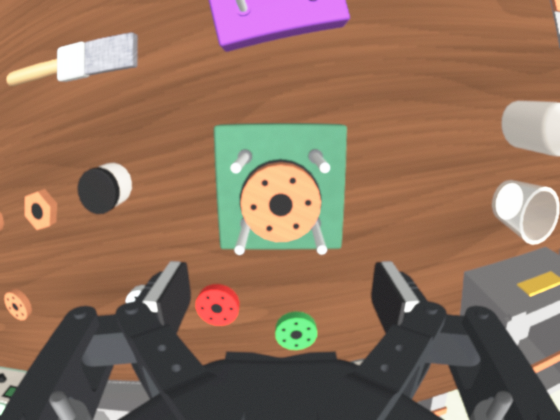

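Large disc lies at (281,203) within the four rods. Going for the medium one.

```bash
python3 - <<'E'
from h import *
im=robot.get_image("wrist");s=robot.state();R=s["eef_rot"];p=s["tool_pos"]
Q=np.array([fish(im,u,.105) for u in [(236,168),(325,168),(240,250),(322,250)]]);print(Q.mean(0),fish(im,(281,204),.091),p)
E
python3 -m inch '[-0.013,-0.03,0,0,1, -0.026,-0.06,0,0,1, -0.039,-0.09,0,0,1, -0.052,-0.12,0,0,1, -0.065,-0.146,0,0,1]'>/dev/null; python3 -m inch '[-0.013,-0.03,0,0,1, -0.026,-0.06,0,0,1, -0.039,-0.09,0,0,1, -0.052,-0.12,0,0,1, -0.065,-0.146,0,0,1]' >/dev/null;python3 -m inch '[-0.013,-0.03,0.005,0,1, -0.026,-0.06,0.01,0,1, -0.039,-0.09,0.015,0,1, -0.052,-0.12,0.02,0,1, -0.065,-0.146,0.025,0,1]' >/dev/null;python3 -m inch '[0,0,0,0,1,0,0,0,0,1,0,0,0,0,1]'
python3 - <<'E'
from w1 import *
im=robot.get_image("wrist");s=robot.state();print(s["tool_pos"]);discs(im["pixels"],im,s,.016)
E
```

```text
[0.52587663 0.32719152 0.105     ] [0.5246173 0.3276291 0.091    ] [0.52543133 0.32666129 0.20385575]
t: 12.05
tool_pos: [0.638, -0.1384, 0.1794]
eef_rot: [[-0.984, 0.181, -0.001], [0.181, 0.984, 0.0], [0.001, 0.0, -1.0]]
force: [0.4, 0.4, 0.0]
gripper_width: 0.0853
grasp_force: 0.0
[ 0.63805255 -0.13826182  0.17966819]
cu [278. 191.] world [ 637.8 -140.6   54.5] rel tool [-0.0003 -0.0023  0.1637]
cu [275.  37.] world [ 492.1 -116.4   42.4] rel tool [ 0.1474 -0.0048  0.1637]
cu [397.  27.] world [496.4   3.2  55.4] rel tool [0.1647 0.1136 0.1637]
ni [507. 165.] world [651.7 121.   56.2] rel tool [0.0332 0.2575 0.1637]
blue [63. 91.] world [ 482.2 -348.9   67.8] rel tool [ 0.1152 -0.2353  0.1637]
```

```bash
python3 -m inch '[0,-0.0023,0.04,0,1, 0,-0.0023,0.08,0,1, 0,-0.0023,0.12,0,1, 0,-0.0023,0.15,0,1, 0,-0.0023,0.168,0,1]' >/dev/null; python3 -m inch '[0,0,0.008,0,1, 0,0,0.0115,0,1, 0,0,0.0115,0,1]'; python3 -m inch '[0,0,0,0,0.7,0,0,0,0,0.6, 0,0,0,0,0.4, 0,0,0,0,0.2, 0,0,0,0,0]';python3 -m inch '[0,0,0,0,0, 0,0,0,0,0,0,0,0,0,0]'; python3 -m inch '[0,0,-0.01,0,0, 0,0,-0.03,0,0, 0,0,-0.06,0,0, 0,0,-0.1,0,0, 0,0,-0.14,0,0]'; python3 -m inch '[0,0,-0.03,0,0, 0,0,-0.05,0,0, 0,0,-0.05,0,0,0,0,-0.05,0,0]'
python3 - <<'E'
from w1 import *
im=robot.get_image("wrist");s=robot.state();save(im,"held2.png");print(s["tool_pos"],s["force"],s["grasp_force"])
discs(im["pixels"],im,s,s["tool_pos"][2]+.015)
print(s["eef_rot"].T@(np.array([.525,.3275,.2])-s["tool_pos"]))
E
```

```text
t: 12.9
tool_pos: [0.6383, -0.1415, 0.0013]
eef_rot: [[-0.983, 0.181, 0.001], [0.181, 0.983, -0.0], [-0.001, -0.0, -1.0]]
force: [0.6, -0.2, -0.6]
gripper_width: 0.0855
grasp_force: 0.0
t: 13.4
tool_pos: [0.6384, -0.1415, 0.0019]
eef_rot: [[-0.983, 0.181, 0.002], [0.181, 0.983, -0.0], [-0.002, -0.0, -1.0]]
force: [-3.0, 1.2, 7.5]
gripper_width: 0.0517
grasp_force: 61.9
t: 13.7
tool_pos: [0.6384, -0.1416, 0.0019]
eef_rot: [[-0.983, 0.181, 0.002], [0.181, 0.983, -0.0], [-0.002, -0.0, -1.0]]
force: [-3.1, 1.4, 8.4]
gripper_width: 0.0514
grasp_force: 61.9
t: 14.2
tool_pos: [0.6373, -0.1414, 0.142]
eef_rot: [[-0.983, 0.181, -0.001], [0.181, 0.983, 0.0], [0.001, 0.0, -1.0]]
force: [0.6, 0.3, -3.2]
gripper_width: 0.0511
grasp_force: 63.1
t: 14.6
tool_pos: [0.6374, -0.1414, 0.1897]
eef_rot: [[-0.983, 0.181, -0.001], [0.181, 0.983, 0.0], [0.001, 0.0, -1.0]]
force: [0.5, 0.9, -3.3]
gripper_width: 0.0518
grasp_force: 63.3
[ 0.63717215 -0.1413785   0.18876098] [ 0.47320787  0.34627279 -3.40033867] 63.25613737106323
cu [281. 278.] world [ 636.6 -140.7   53.3] rel tool [ 0.0007  0.0006 -0.015 ]
cu [553. 164.] world [604.9  12.1  22.2] rel tool [ 0.0596  0.145  -0.0148]
cu [278.  39.] world [ 535.7 -123.2   16.8] rel tool [ 0.1031 -0.0005 -0.0148]
cu [397.  30.] world [537.4 -75.   22. ] rel tool [ 0.1102  0.0472 -0.0148]
ni [144. 395.] world [ 711.6 -242.3   53.4] rel tool [-0.0914 -0.0857 -0.0152]
ni [162. 372.] world [ 683.4 -221.5   36.8] rel tool [-0.06   -0.0704 -0.0151]
ni [266. 338.] world [ 668.6 -155.5   44.8] rel tool [-0.0335 -0.0082 -0.0151]
ni [504. 164.] world [600.2 -27.2  22.6] rel tool [ 0.0571  0.1055 -0.0149]
blue [71. 91.] world [ 532.  -217.3   27.3] rel tool [ 0.0897 -0.0938 -0.0148]
[ 0.19538848  0.44075359 -0.01075052]
```

View pics/held2.png

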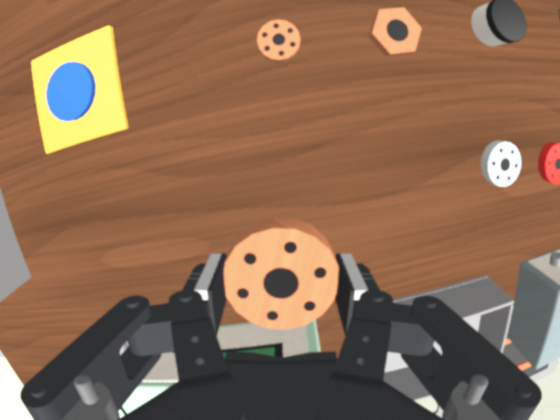

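Medium held at (281,278), centred. Carrying it above the pile.

```bash
python3 -m inch '[0.005,0.012,0,0,0, 0.015,0.035,-0.01,0,0, 0.03,0.07,-0.01,0,0, 0.047,0.107,-0.01,0,0, 0.065,0.1467,-0.01,0,0]'>/dev/null; python3 -m inch '[0.017,0.04,0,0,0, 0.034,0.08,0,0,0, 0.051,0.12,0,0,0, 0.068,0.16,0,0,0, 0.085,0.192,0,0,0]' >/dev/null;python3 -m inch '[0.015,0.034,0,0,0, 0.027,0.06,0,0,0, 0.036,0.081,0,0,0, 0.042,0.096,0,0,0, 0.0447,0.1015,0,0,0]' >/dev/null;python3 -m inch '[0,0,0.02,0,0,0,0,0.05,0,0,0,0,0.073,0,0,0,0,0.083,0,0]' >/dev/null; python3 -m inch '[0,0,0,0,0, 0,0,0,0,0,0,0,0,0,0]'
python3 - <<'E'
from w1 import *
im=robot.get_image("wrist");s=robot.state();save(im,"pl2.png");print(s["tool_pos"],s["force"]);discs(im["pixels"],im,s,s["tool_pos"][2]+.014)
E
```

```text
t: 16.85
tool_pos: [0.5267, 0.3269, 0.1188]
eef_rot: [[-0.983, 0.181, 0.002], [0.181, 0.983, 0.001], [-0.002, 0.001, -1.0]]
force: [-0.2, 0.1, -2.9]
gripper_width: 0.0516
grasp_force: 63.4
[0.52655961 0.32689415 0.11861691] [ 0.25421545  0.67037016 -2.6459934 ]
cu [279. 249.] world [518.1 329.2  69.5] rel tool [ 0.0087  0.0008 -0.014 ]
ni [ 13. 411.] world [645.7  39.9  75.6] rel tool [-0.1692 -0.2606 -0.014 ]
ni [551. 226.] world [532.2 482.   38.7] rel tool [ 0.0226  0.1536 -0.0139]
ni [ 77. 200.] world [471.2 236.3  27.3] rel tool [ 0.038  -0.0991 -0.0142]
ni [221. 186.] world [477.7 311.5  17.8] rel tool [ 0.0453 -0.0239 -0.0141]
ni [48. 45.] world [392.9 239.6  59. ] rel tool [ 0.1156 -0.1101 -0.0143]
```

View pics/pl2.png

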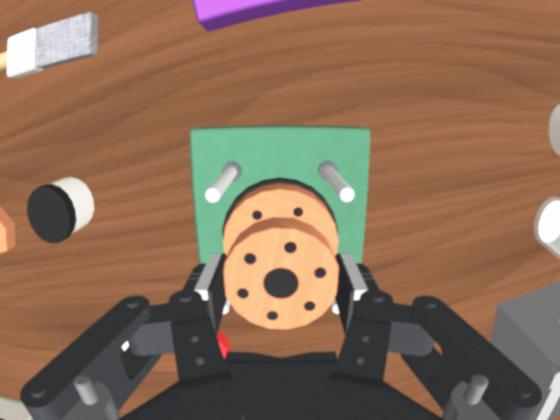

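```bash
cat > fit.py <<'E'
from h import *
from scipy.optimize import least_squares
import sys
# disc lower: top z, radius ; fit to far rim taken row-wise from copper mask above row lim
def rim(z,r,u0,u1,lim,vt=205):
    im=robot.get_image("wrist");s=robot.state();R=s["eef_rot"];p=s["tool_pos"]
    hsv=cv2.cvtColor(im["pixels"],cv2.COLOR_RGB2HSV).astype(int);m=(hsv[...,0]<16)&(hsv[...,1]>80)&(hsv[...,2]>vt)
    m[:150]=0
    pts=[]
    for u in range(u0,u1,2):
        v=np.flatnonzero(m[:,u])
        if len(v) and v[0]<lim: pts.append((u,v[0]-.5))
    P=np.array([(R.T@(fish(im,q,z)-p))[:2] for q in pts])
    f=least_squares(lambda c:np.hypot(P[:,0]-c[0],P[:,1]-c[1])-r,[0,0],loss="soft_l1",f_scale=5e-4)
    print("lower disc centre rel",f.x,"rms",np.sqrt(np.mean(f.fun**2)),len(P),"tcp",p)
    return im,s
E
python3 - <<'E'
from fit import *
im,s=rim(.091,.033,235,330,225);R=s["eef_rot"];p=s["tool_pos"]
print("spot",(R.T@(fish(im,(281,282.5),p[2]-.002+.016)-p))[:2])
print([(R.T@(fish(im,q,.105)-p))[:2] for q in [(212,194),(347,193)]])
E
```

```text
lower disc centre rel [0.00089092 0.00064468] rms 0.00022932526161564698 48 tcp [0.52647999 0.32688144 0.11841897]
spot [0.0006164 0.0005456]
[array([ 0.03455413, -0.03379638]), array([0.03504674, 0.03342876])]
```

```bash
python3 -m inch '[0,0,0.01,0,0, 0,0,0.019,0,0, 0,0,0.026,0,0, 0,0,0.032,0,0, 0,0,0.037,0,0]'; python3 -m inch '[0,0,0,0,0, 0,0,0,0,0, 0,0,0,0,0, 0,0,0,0,0]'
```

```text
t: 17.45
tool_pos: [0.5259, 0.3266, 0.0796]
eef_rot: [[-0.983, 0.181, -0.001], [0.181, 0.983, -0.0], [0.001, -0.0, -1.0]]
force: [-1.2, -1.5, 1.4]
gripper_width: 0.0513
grasp_force: 63.8
t: 17.85
tool_pos: [0.5262, 0.3268, 0.0806]
eef_rot: [[-0.983, 0.181, 0.0], [0.181, 0.983, 0.0], [-0.0, 0.0, -1.0]]
force: [-1.5, -1.2, 0.5]
gripper_width: 0.0516
grasp_force: 63.8
```

Balanced (net force ≈ 0). Release, rise, look, and go on to the small disc.

```bash
python3 -m inch '[0,0,0,0,0.7, 0,0,0,0,0.85, 0,0,0,0,1, 0,0,0,0,1]'; python3 -m inch '[0,0,-0.01,0,1, 0,0,-0.03,0,1, 0,0,-0.06,0,1, 0,0,-0.1,0,1, 0,0,-0.13,0,1]' >/dev/null; python3 -m inch '[0,0,0,0,1, 0,0,0,0,1,0,0,0,0,1]'
python3 - <<'E'
from w1 import *
im=robot.get_image("wrist");s=robot.state();save(im,"pl2b.png");discs(im["pixels"],im,s,.095)
R=s["eef_rot"];p=s["tool_pos"];print(p,R.T@(np.array([.4925,-.1165,.18])-p))
E
```

```text
t: 18.25
tool_pos: [0.5261, 0.3268, 0.0803]
eef_rot: [[-0.983, 0.181, 0.0], [0.181, 0.983, 0.0], [-0.0, 0.0, -1.0]]
force: [0.9, 0.1, 0.7]
gripper_width: 0.0858
grasp_force: 0.0
t: 19.05
tool_pos: [0.5257, 0.3265, 0.2094]
eef_rot: [[-0.983, 0.181, -0.001], [0.181, 0.983, -0.001], [0.001, -0.001, -1.0]]
force: [-0.4, -0.6, 0.4]
gripper_width: 0.0855
grasp_force: 0.0
cu [219. 305.] world [611.4 251.   47.2] rel tool [-0.0982 -0.0585  0.1141]
cu [ 41. 209.] world [484.8  86.9  48.5] rel tool [-0.0034 -0.2429  0.1144]
cu [286. 209.] world [527.4 326.   47.2] rel tool [-0.002  -0.      0.1141]
cu [273. 185.] world [520.6 327.7  61.9] rel tool [0.0051 0.0004 0.1141]
ni [121. 180.] world [479.  187.1  37.6] rel tool [ 0.0205 -0.1454  0.1144]
ni [97. 57.] world [364.4 193.3  85.2] rel tool [ 0.1343 -0.1601  0.1145]
[0.52569806 0.32649991 0.20913868] [-0.04772636 -0.44163915  0.02961687]
```

View pics/pl2b.png

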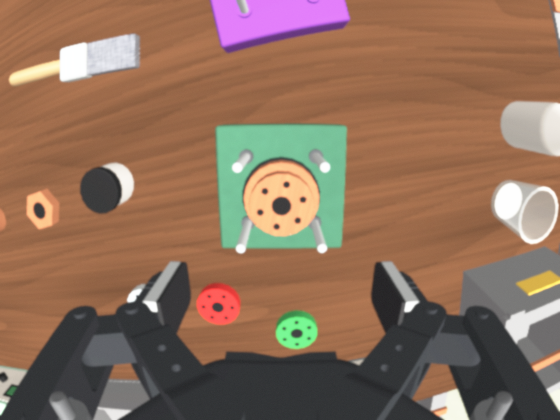

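Medium sits concentric on the large, spot (282,205). Going for the small disc.

```bash
python3 -m inch '[-0.003,-0.03,0,0,1, -0.006,-0.06,0,0,1, -0.01,-0.09,0,0,1, -0.013,-0.12,0,0,1, -0.016,-0.147,0,0,1]'>/dev/null; python3 -m inch '[-0.003,-0.03,0,0,1, -0.006,-0.06,0,0,1, -0.01,-0.09,0,0,1, -0.013,-0.12,0,0,1, -0.016,-0.147,0,0,1]' >/dev/null;python3 -m inch '[-0.003,-0.03,0.006,0,1, -0.006,-0.06,0.012,0,1, -0.01,-0.09,0.018,0,1, -0.013,-0.12,0.024,0,1, -0.016,-0.1476,0.03,0,1]' >/dev/null;python3 -m inch '[0,0,0,0,1,0,0,0,0,1,0,0,0,0,1]'
python3 - <<'E'
from w1 import *
im=robot.get_image("wrist");s=robot.state();print(s["tool_pos"]);discs(im["pixels"],im,s,.016)
E
```

```text
t: 20.9
tool_pos: [0.4932, -0.1156, 0.1801]
eef_rot: [[-0.984, 0.181, -0.0], [0.181, 0.984, 0.0], [0.001, 0.0, -1.0]]
force: [0.5, 0.2, 1.2]
gripper_width: 0.0854
grasp_force: 0.0
[ 0.49329846 -0.11547574  0.18026588]
cu [540. 269.] world [662.4 220.3  56.2] rel tool [-0.1058  0.3608  0.1643]
cu [279. 188.] world [ 491.2 -116.    42.1] rel tool [ 0.0019 -0.0009  0.1643]
cu [397. 173.] world [495.6   3.1  54.5] rel tool [0.0191 0.117  0.1643]
ni [487. 280.] world [650.7 121.7  56.7] rel tool [-0.1121  0.2616  0.1643]
blue [ 79. 219.] world [ 481.9 -348.9   68. ] rel tool [-0.0309 -0.2317  0.1642]
```

```bash
python3 -m inch '[0.0017,-0.0009,0.04,0,1, 0.0017,-0.0009,0.08,0,1, 0.0017,-0.0009,0.12,0,1, 0.0017,-0.0009,0.15,0,1, 0.0017,-0.0009,0.167,0,1]' >/dev/null; python3 -m inch '[0,0,0.008,0,1, 0,0,0.0115,0,1, 0,0,0.0115,0,1]'; python3 -m inch '[0,0,0,0,0.7,0,0,0,0,0.55, 0,0,0,0,0.4, 0,0,0,0,0.2, 0,0,0,0,0]';python3 -m inch '[0,0,0,0,0, 0,0,0,0,0,0,0,0,0,0]'; python3 -m inch '[0,0,-0.01,0,0, 0,0,-0.03,0,0, 0,0,-0.06,0,0, 0,0,-0.1,0,0, 0,0,-0.14,0,0]' >/dev/null; python3 -m inch '[0,0,-0.03,0,0, 0,0,-0.05,0,0, 0,0,-0.05,0,0,0,0,-0.05,0,0]'
python3 - <<'E'
from w1 import *
im=robot.get_image("wrist");s=robot.state();save(im,"held3.png");print(s["tool_pos"],s["force"],s["grasp_force"])
discs(im["pixels"],im,s,s["tool_pos"][2]+.014)
print(s["eef_rot"].T@(np.array([.525,.3275,.2])-s["tool_pos"]))
E
```

```text
t: 21.75
tool_pos: [0.4917, -0.1166, 0.0022]
eef_rot: [[-0.984, 0.181, 0.001], [0.181, 0.984, -0.0], [-0.001, -0.0, -1.0]]
force: [-0.0, 0.4, -0.7]
gripper_width: 0.0853
grasp_force: 0.0
t: 22.25
tool_pos: [0.4917, -0.1169, 0.0027]
eef_rot: [[-0.983, 0.181, 0.001], [0.181, 0.983, -0.0], [-0.001, -0.0, -1.0]]
force: [-3.2, 2.6, 11.8]
gripper_width: 0.0393
grasp_force: 59.0
t: 22.55
tool_pos: [0.4917, -0.1169, 0.0027]
eef_rot: [[-0.983, 0.181, 0.001], [0.181, 0.983, -0.0], [-0.001, -0.0, -1.0]]
force: [-2.6, 2.3, 11.5]
gripper_width: 0.0397
grasp_force: 59.0
t: 23.45
tool_pos: [0.4911, -0.1168, 0.1914]
eef_rot: [[-0.983, 0.181, -0.0], [0.181, 0.983, 0.0], [0.0, -0.0, -1.0]]
force: [-0.8, -0.5, -2.3]
gripper_width: 0.0393
grasp_force: 60.7
[ 0.49083767 -0.116723    0.19073981] [-0.24569442 -0.42903848 -2.60541678] 60.70878267288208
cu [536. 266.] world [517.3  27.4  22.6] rel tool [ 1.000e-04  1.465e-01 -1.400e-02]
cu [281. 278.] world [ 490.2 -116.1   41.4] rel tool [ 0.0008  0.0006 -0.014 ]
cu [395. 172.] world [449.9 -60.2  21.9] rel tool [ 0.0505  0.0482 -0.0139]
ni [483. 277.] world [512.8 -12.5  22.7] rel tool [-0.0026  0.1065 -0.014 ]
ni [485.  20.] world [386.4  -2.   43. ] rel tool [ 0.1236  0.0938 -0.0138]
blue [ 85. 217.] world [ 444.7 -202.5   27.5] rel tool [ 0.0299 -0.0927 -0.014 ]
[ 0.04700479  0.44305149 -0.00910021]
```

```bash
python3 -m inch '[0.001,0.012,0,0,0, 0.004,0.035,-0.01,0,0, 0.007,0.07,-0.01,0,0, 0.011,0.107,-0.01,0,0, 0.015,0.1467,-0.01,0,0]'>/dev/null; python3 -m inch '[0.004,0.04,0,0,0, 0.008,0.08,0,0,0, 0.012,0.12,0,0,0, 0.016,0.16,0,0,0, 0.02,0.192,0,0,0]' >/dev/null;python3 -m inch '[0.004,0.034,0,0,0, 0.007,0.06,0,0,0, 0.009,0.082,0,0,0, 0.0105,0.098,0,0,0, 0.0107,0.1037,0,0,0]' >/dev/null;python3 -m inch '[0,0,0.02,0,0,0,0,0.05,0,0,0,0,0.068,0,0,0,0,0.077,0,0]' >/dev/null; python3 -m inch '[0,0,0,0,0, 0,0,0,0,0,0,0,0,0,0]'
python3 - <<'E'
from fit import *
im,s=rim(.095,.027,245,318,225);R=s["eef_rot"];p=s["tool_pos"];save(im,"pl3.png")
print("spot",(R.T@(fish(im,(281,282.5),p[2]-.0027+.016)-p))[:2])
E
```

```text
t: 25.7
tool_pos: [0.5271, 0.3267, 0.126]
eef_rot: [[-0.983, 0.181, 0.002], [0.181, 0.983, 0.001], [-0.001, 0.001, -1.0]]
force: [-0.2, -0.2, -1.9]
gripper_width: 0.0394
grasp_force: 60.8
lower disc centre rel [0.06176839 0.00044806] rms 0.0043165311973446035 37 tcp [0.52700434 0.32667702 0.12588881]
spot [0.00030119 0.00056306]
```

View pics/pl3.png

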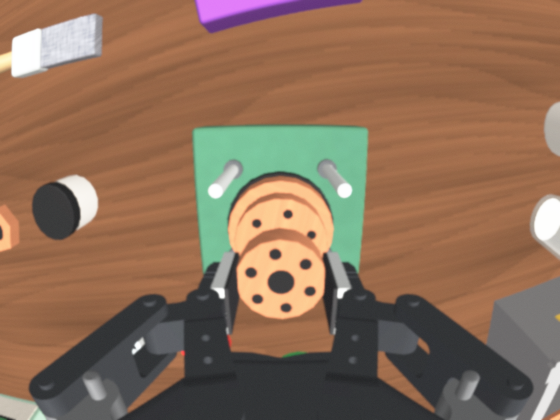

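```bash
python3 - <<'E'
from fit import *
im,s=rim(.079,.033,240,325,225);R=s["eef_rot"];p=s["tool_pos"]
# medium rim: strongest dark->bright vertical step below the large rim
g=im["pixels"][...,0].astype(float)+im["pixels"][...,1]; pts=[]
for u in range(256,312,3):
    d=cv2.GaussianBlur(g[:,u-1:u+2].mean(1)[:,None],(1,3),0)[:,0]; d=np.gradient(d)
    lo,hi=186,203; v=lo+np.argmax(d[lo:hi]); pts.append((u,v))
print(pts)
P=np.array([(R.T@(fish(im,q,.095)-p))[:2] for q in pts])
f=least_squares(lambda c:np.hypot(P[:,0]-c[0],P[:,1]-c[1])-.027,[0,0],loss="soft_l1",f_scale=3e-4);print(f.x,np.round(f.fun*1000,1))
E
```

```text
lower disc centre rel [0.00164399 0.00088099] rms 0.00024577576371086023 43 tcp [0.52693879 0.32664669 0.12573651]
[(256, np.int64(186)), (259, np.int64(202)), (262, np.int64(202)), (265, np.int64(201)), (268, np.int64(200)), (271, np.int64(199)), (274, np.int64(198)), (277, np.int64(198)), (280, np.int64(199)), (283, np.int64(199)), (286, np.int64(199)), (289, np.int64(199)), (292, np.int64(199)), (295, np.int64(200)), (298, np.int64(202)), (301, np.int64(202)), (304, np.int64(186)), (307, np.int64(187)), (310, np.int64(186))]
[0.0008729  0.00086074] [ 9.5  0.6 -0.1 -0.2 -0.1  0.   0.3  0.1 -0.6 -0.6 -0.5 -0.3  0.  -0.1
 -0.7 -0.   8.9  9.  10.2]
```

The small disc (281,278) hangs over the medium (283,~205); offset below 1 mm. Lowering.

```bash
python3 -m inch '[0.0006,0.0003,0.01,0,0, 0.0006,0.0003,0.019,0,0, 0.0006,0.0003,0.026,0,0, 0.0006,0.0003,0.031,0,0, 0.0006,0.0003,0.0355,0,0]'; python3 -m inch '[0,0,0,0,0, 0,0,0,0,0, 0,0,0,0,0, 0,0,0,0,0]'
```

```text
t: 26.3
tool_pos: [0.526, 0.3268, 0.0887]
eef_rot: [[-0.983, 0.181, -0.0], [0.181, 0.983, -0.0], [0.0, -0.0, -1.0]]
force: [-1.1, -0.7, 1.4]
gripper_width: 0.0395
grasp_force: 61.2
t: 26.7
tool_pos: [0.5262, 0.3269, 0.0896]
eef_rot: [[-0.983, 0.181, 0.0], [0.181, 0.983, 0.0], [-0.0, 0.0, -1.0]]
force: [-0.8, -0.4, 0.2]
gripper_width: 0.0395
grasp_force: 61.2
```

```bash
python3 -m inch '[0,0,0,0,0.55, 0,0,0,0,0.75, 0,0,0,0,1, 0,0,0,0,1, 0,0,0,0,1]'; python3 -m inch '[0,0,-0.01,0,1, 0,0,-0.03,0,1, 0,0,-0.06,0,1, 0,0,-0.1,0,1, 0,0,-0.12,0,1]' >/dev/null; python3 -m inch '[0,0,0,0,1, 0,0,0,0,1,0,0,0,0,1]'
python3 - <<'E'
from w1 import *
im=robot.get_image("wrist");s=robot.state();save(im,"pl3b.png");discs(im["pixels"],im,s,.103)
R=s["eef_rot"];p=s["tool_pos"];print(p,R.T@(np.array([.6515,.1215,.18])-p))
E
```

```text
t: 27.2
tool_pos: [0.5261, 0.3269, 0.0893]
eef_rot: [[-0.983, 0.181, -0.0], [0.181, 0.983, 0.0], [0.0, 0.0, -1.0]]
force: [-0.8, -0.1, 0.5]
gripper_width: 0.0856
grasp_force: 0.0
t: 28.0
tool_pos: [0.5257, 0.3267, 0.2082]
eef_rot: [[-0.983, 0.181, -0.002], [0.181, 0.983, -0.001], [0.001, -0.001, -1.0]]
force: [-0.4, -0.3, 1.1]
gripper_width: 0.0853
grasp_force: 0.0
cu [218. 306.] world [606.4 254.1  45.5] rel tool [-0.0926 -0.0566  0.105 ]
cu [ 41. 209.] world [484.7  95.7  47.8] rel tool [-0.0017 -0.2345  0.1054]
cu [275. 190.] world [516.9 328.6  58.3] rel tool [0.0089 0.0004 0.1051]
ni [121. 180.] world [478.1 192.2  36.1] rel tool [ 0.0223 -0.1407  0.1053]
ni [96. 57.] world [367.6 197.7  82.8] rel tool [ 0.1319 -0.1554  0.1055]
[0.52574787 0.32670933 0.20807463] [-0.16091599 -0.17897315  0.02805896]
```

View pics/pl3b.png

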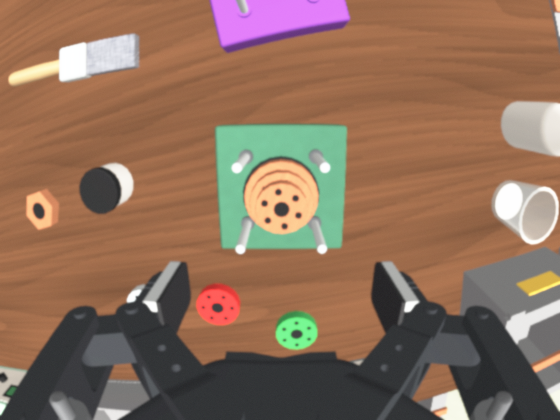

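The pile of three is complete and concentric (small's spot at 281,209). All 14 pictures are used; the nickel disc proceeds by numbers.

```bash
python3 -m inch '[-0.018,-0.02,0,0,1, -0.036,-0.04,0,0,1, -0.054,-0.06,0,0,1, -0.072,-0.08,0,0,1, -0.09,-0.1,0,0,1]'>/dev/null; python3 -m inch '[-0.018,-0.02,0.006,0,1, -0.036,-0.04,0.012,0,1, -0.054,-0.06,0.02,0,1, -0.0709,-0.079,0.028,0,1, -0.0709,-0.079,0.028,0,1]' >/dev/null;python3 -m inch '[0,0,0,0,1,0,0,0,0,1,0,0,0,0,1]'
python3 - <<'E'
from w1 import *
im=robot.get_image("wrist");s=robot.state();print(s["tool_pos"]);discs(im["pixels"],im,s,.016)
E
```

```text
t: 29.35
tool_pos: [0.6516, 0.1226, 0.1816]
eef_rot: [[-0.984, 0.18, 0.0], [0.18, 0.984, 0.0], [-0.0, 0.0, -1.0]]
force: [-0.1, -0.7, -0.4]
gripper_width: 0.0853
grasp_force: 0.0
[0.65166213 0.12255318 0.18165959]
cu [379. 184.] world [663.2 221.   55.3] rel tool [0.0065 0.0988 0.1657]
cu [136.  64.] world [497.4   5.8  58.6] rel tool [ 0.1308 -0.1427  0.1656]
cu [503.  29.] world [506.2 394.1  78.6] rel tool [0.1921 0.2409 0.1656]
ni [368. 320.] world [825.6 196.9  71.5] rel tool [-0.1576  0.1045  0.1657]
ni [280. 190.] world [651.8 122.7  55.6] rel tool [-0.000e+00  1.000e-04  1.657e-01]
```

```bash
python3 -m inch '[0,0,0.04,0,1, 0,0,0.08,0,1, 0,0,0.12,0,1, 0,0,0.15,0,1, 0,0,0.169,0,1]' >/dev/null; python3 -m inch '[0,0,0.008,0,1, 0,0,0.0115,0,1, 0,0,0.0115,0,1]'; python3 -m inch '[0,0,0,0,0.7,0,0,0,0,0.6, 0,0,0,0,0.4, 0,0,0,0,0.2, 0,0,0,0,0]';python3 -m inch '[0,0,0,0,0, 0,0,0,0,0,0,0,0,0,0]'; python3 -m inch '[0,0,-0.01,0,0, 0,0,-0.03,0,0, 0,0,-0.06,0,0, 0,0,-0.1,0,0, 0,0,-0.13,0,0]' >/dev/null; python3 -m inch '[0,0,-0.01,0,0, 0,0,-0.01,0,0, 0,0,-0.01,0,0]'
python3 - <<'E'
from w1 import *
im=robot.get_image("wrist");s=robot.state();print(s["tool_pos"],s["force"],s["grasp_force"])
discs(im["pixels"],im,s,s["tool_pos"][2]+.014)
print(s["eef_rot"].T@(np.array([.483,-.350,.2])-s["tool_pos"]))
E
```

```text
t: 30.2
tool_pos: [0.6522, 0.122, 0.0016]
eef_rot: [[-0.983, 0.181, 0.001], [0.181, 0.983, 0.0], [-0.001, 0.0, -1.0]]
force: [-0.3, -0.1, 0.0]
gripper_width: 0.0854
grasp_force: 0.0
t: 30.7
tool_pos: [0.6526, 0.1219, 0.0024]
eef_rot: [[-0.983, 0.181, 0.002], [0.181, 0.983, 0.0], [-0.002, 0.001, -1.0]]
force: [-2.4, 1.0, 7.9]
gripper_width: 0.0514
grasp_force: 62.0
t: 31.0
tool_pos: [0.6526, 0.1219, 0.0024]
eef_rot: [[-0.983, 0.181, 0.002], [0.181, 0.983, 0.0], [-0.002, 0.001, -1.0]]
force: [-1.9, 0.6, 7.5]
gripper_width: 0.0513
grasp_force: 61.9
t: 31.8
tool_pos: [0.6512, 0.1216, 0.1389]
eef_rot: [[-0.983, 0.181, -0.003], [0.181, 0.983, -0.0], [0.002, -0.001, -1.0]]
force: [0.1, 0.7, -2.8]
gripper_width: 0.0513
grasp_force: 63.3
[0.65106947 0.12159825 0.13853558] [-0.46997437 -0.80542587 -3.51024951] 63.27699065208435
cu [393. 195.] world [619.9 176.7  26.5] rel tool [ 0.0407  0.0485 -0.0139]
cu [119.  59.] world [540.   72.4  28.2] rel tool [ 0.1004 -0.0685 -0.0136]
cu [524.  26.] world [548.2 265.6  52.5] rel tool [ 0.1273  0.123  -0.0137]
ni [416. 392.] world [755.6 190.1  73. ] rel tool [-0.0904  0.0863 -0.0144]
ni [282. 276.] world [648.7 122.6  57.4] rel tool [ 0.0026  0.0005 -0.014 ]
[ 0.0799687  -0.49431496 -0.06072771]
```

```bash
python3 -m inch '[0,-0.012,0,0,0, 0,-0.04,-0.01,0,0, -0.002,-0.08,-0.02,0,0, -0.003,-0.12,-0.02,0,0, -0.003,-0.16,-0.02,0,0]'>/dev/null; python3 -m inch '[0,-0.04,0,0,0, 0,-0.08,0,0,0, -0.002,-0.12,0,0,0, -0.003,-0.16,0,0,0, -0.003,-0.2,0,0,0]' >/dev/null;python3 -m inch '[0,-0.034,0,0,0, 0,-0.066,0,0,0, -0.002,-0.096,0,0,0, -0.003,-0.12,0,0,0, -0.004,-0.134,0,0,0]' >/dev/null;python3 -m inch '[0,0,0,0,0, 0,0,0,0,0,0,0,0,0,0]'
python3 - <<'E'
from w1 import *
im=robot.get_image("wrist");s=robot.state();print(s["tool_pos"],s["force"],s["eef_rot"])
discs(im["pixels"],im,s,.02)
h=cv2.cvtColor(im["pixels"],cv2.COLOR_RGB2HSV).astype(int)
m=((h[...,0]>20)&(h[...,0]<34)&(h[...,1]>190)&(h[...,2]>150)).astype(np.uint8)
for c in cv2.findContours(m,0,1)[0]:
    if cv2.contourArea(c)>2000:
        P=np.array([fish(im,q[0],.01)[:2]*1000 for q in c],np.float32);print("yellow",cv2.minAreaRect(P),c.min((0,1)),c.max((0,1)))
E
```

```text
t: 33.65
tool_pos: [0.5724, -0.3649, 0.1606]
eef_rot: [[-0.984, 0.18, -0.0], [0.18, 0.984, 0.0], [0.0, 0.0, -1.0]]
force: [-0.7, 0.2, -2.7]
gripper_width: 0.0515
grasp_force: 63.4
[ 0.57247634 -0.36488876  0.16077479] [ 0.49348581  0.07214713 -3.19481142] [[-9.83650549e-01  1.80087721e-01 -9.83261315e-05]
 [ 1.80087701e-01  9.83650541e-01  1.80822225e-04]
 [ 1.29282415e-04  1.60158554e-04 -9.99999979e-01]]
blue [277.  94.] world [ 482.2 -350.7   64.4] rel tool [ 0.0913 -0.0023  0.1408]
```

```bash
python3 - <<'E'
from w1 import *
im=robot.get_image("wrist");s=robot.state();R=s["eef_rot"];p=s["tool_pos"]
h=cv2.cvtColor(im["pixels"],cv2.COLOR_RGB2HSV).astype(int)
print(h[94,200:352:8].tolist())
m=((h[...,0]>100)&(h[...,0]<125)&(h[...,1]>110)).astype(np.uint8)
c=max(cv2.findContours(m,0,1)[0],key=cv2.contourArea);P=np.array([(R.T@(fish(im,q[0],.02)-p))[:2]*1000 for q in c],np.float32)
print(c.min((0,1)),c.max((0,1)),P.min(0),P.max(0),cv2.fitEllipse(P))
y=((h[...,0]>18)&(h[...,0]<36)&(h[...,1]>150)&(h[...,2]>120)).astype(np.uint8)
c=max(cv2.findContours(y,0,1)[0],key=cv2.contourArea);Y=np.array([(R.T@(fish(im,q[0],.01)-p))[:2]*1000 for q in c],np.float32);print(cv2.minAreaRect(Y),c.min((0,1)),c.max((0,1)))
for n in ("copper_large","stand","nickel_disc"): print([ (r["conf"],r["centre"],(R.T@(fish(im,r["centre"],.0)-p))[:2]) for r in robot.place_of("wrist",n)[:2]])
E
```

```text
[[11, 138, 116], [13, 139, 121], [26, 154, 253], [26, 155, 253], [26, 154, 253], [110, 153, 233], [109, 179, 236], [109, 178, 236], [109, 179, 236], [109, 182, 236], [109, 181, 237], [109, 180, 236], [109, 179, 237], [109, 180, 237], [109, 178, 237], [27, 153, 253], [27, 153, 254], [27, 152, 253], [25, 159, 250]]
[240  57] [315 130] [ 59.583202 -34.26235 ] [123.47178  29.92376] ((91.43025970458984, -2.205770254135132), (64.11631774902344, 64.2137222290039), 150.7183837890625)
((91.59749603271484, -1.9408416748046875), (119.96015930175781, 119.71160888671875), 80.59375762939453) [202  22] [352 169]
[]
[(0.86, [280.0, 97.0], array([ 8.92865861e-02, -1.51602562e-05]))]
[(0.68, [281.3, 267.1], array([-0.0803114 ,  0.00130477]))]
```

```bash
python3 -m inch '[0.01,0,0,0,0, 0.03,-0.001,0,0,0, 0.055,-0.002,0,0,0, 0.078,-0.0027,0,0,0, 0.0908,-0.0027,0,0,0]' >/dev/null; python3 -m inch '[0,0,0.02,0,0, 0,0,0.05,0,0, 0,0,0.08,0,0, 0,0,0.105,0,0, 0,0,0.118,0,0]' >/dev/null; python3 -m inch '[0,0,0,0,0, 0,0,0,0,0, 0,0,0,0,0]'
python3 - <<'E'
from w1 import *
im=robot.get_image("wrist");s=robot.state();R=s["eef_rot"];p=s["tool_pos"];print(p)
h=cv2.cvtColor(im["pixels"],cv2.COLOR_RGB2HSV).astype(int)
y=((h[...,0]>18)&(h[...,0]<36)&(h[...,1]>140)&(h[...,2]>200)).astype(np.uint8)
c=max(cv2.findContours(y,0,1)[0],key=cv2.contourArea);Y=np.array([(R.T@(fish(im,q[0],.01)-p))[:2]*1000 for q in c],np.float32);print(cv2.minAreaRect(Y),c.min((0,1)),c.max((0,1)))
m=((h[...,0]>100)&(h[...,0]<125)&(h[...,1]>110)).astype(np.uint8)
c=max(cv2.findContours(m,0,1)[0],key=cv2.contourArea);P=np.array([(R.T@(fish(im,q[0],.02)-p))[:2]*1000 for q in c],np.float32);print("blue far edge",P[:,0].max(),"mean y",P[P[:,0]>25].mean(0))
E
```

```text
t: 35.2
tool_pos: [0.483, -0.3526, 0.0444]
eef_rot: [[-0.983, 0.181, 0.002], [0.181, 0.983, -0.002], [-0.002, -0.001, -1.0]]
force: [-0.3, -0.9, -3.3]
gripper_width: 0.0512
grasp_force: 63.5
[ 0.48294026 -0.35254225  0.04422704]
((8.301162719726562, 0.9206008911132812), (118.12651824951172, 106.21833801269531), 80.4918212890625) [165 123] [384 290]
blue far edge 36.045128 mean y [32.69193    1.8600955]
```

```bash
python3 -m inch '[0.0013,0.001,0.006,0,0, 0.0013,0.001,0.012,0,0, 0.0013,0.001,0.017,0,0, 0.0013,0.001,0.02,0,0, 0.0013,0.001,0.02,0,0]'; python3 -m inch '[0,0,0.0008,0,0, 0,0,0.0008,0,0, 0,0,0.0008,0,0]'
```

```text
t: 35.75
tool_pos: [0.4812, -0.3509, 0.0226]
eef_rot: [[-0.983, 0.181, -0.0], [0.181, 0.983, 0.0], [0.0, 0.0, -1.0]]
force: [0.4, 0.2, -2.5]
gripper_width: 0.0516
grasp_force: 63.4
t: 36.05
tool_pos: [0.4813, -0.3509, 0.0224]
eef_rot: [[-0.983, 0.181, 0.0], [0.181, 0.983, -0.0], [-0.0, -0.0, -1.0]]
force: [-3.3, 4.2, 5.9]
gripper_width: 0.0514
grasp_force: 64.4
```

Contact (+8 N over free weight), at the expected height. Release, rise, verify.

```bash
python3 -m inch '[0,0,0,0,0.7, 0,0,0,0,0.85, 0,0,0,0,1, 0,0,0,0,1]'; python3 -m inch '[0,0,-0.01,0,1, 0,0,-0.03,0,1, 0,0,-0.06,0,1, 0,0,-0.1,0,1, 0,0,-0.15,0,1]' >/dev/null; python3 -m inch '[0,0,0,0,1, 0,0,0,0,1,0,0,0,0,1]'
python3 - <<'E'
from w1 import *
im=robot.get_image("wrist");s=robot.state();R=s["eef_rot"];p=s["tool_pos"]
discs(im["pixels"],im,s,.036)
h=cv2.cvtColor(im["pixels"],cv2.COLOR_RGB2HSV).astype(int)
for n,m,z in (("yellow",(h[...,0]>18)&(h[...,0]<36)&(h[...,1]>140)&(h[...,2]>200),.01),("blue",(h[...,0]>100)&(h[...,0]<125)&(h[...,1]>110),.02)):
    c=max(cv2.findContours(m.astype(np.uint8),0,1)[0],key=cv2.contourArea);Y=np.array([fish(im,q[0],z)[:2]*1000 for q in c],np.float32);print(n,cv2.minAreaRect(Y),cv2.fitEllipse(Y))
for n in ("top","scene"):
    im=robot.get_image(n)
    from m import blobs,plane
    for k,z in (("copper",.1),("white",.036),("copper",.016),("yellow",.01),("blue",.02)):
        for c in blobs(im["pixels"],k):
            P=plane(im,c,z);(x,y),r=cv2.minEnclosingCircle((P*1000).astype(np.float32))
            if 15<r<90 and .3<x/1000<.75 and abs(y)<450: print(n,k,z,np.round([x,y,2*r],1))
E
```

```text
t: 36.45
tool_pos: [0.4813, -0.3509, 0.022]
eef_rot: [[-0.983, 0.181, 0.0], [0.181, 0.983, -0.0], [-0.0, -0.0, -1.0]]
force: [0.1, 0.5, -0.1]
gripper_width: 0.0856
grasp_force: 0.0
t: 37.25
tool_pos: [0.4809, -0.3506, 0.1713]
eef_rot: [[-0.983, 0.181, -0.001], [0.181, 0.983, 0.001], [0.001, 0.001, -1.0]]
force: [-0.4, 0.1, -0.7]
gripper_width: 0.0854
grasp_force: 0.0
ni [280. 200.] world [ 481.9 -349.9   55.4] rel tool [-0.0011  0.0007  0.1349]
blue [281. 181.] world [ 476.9 -349.6   60.8] rel tool [3.900e-03 1.000e-04 1.349e-01]
yellow ((481.3794250488281, -350.17474365234375), (119.20594787597656, 119.23423767089844), 89.11409759521484) ((481.2441711425781, -350.14898681640625), (138.93568420410156, 139.42991638183594), 175.2919464111328)
blue ((477.0910339355469, -349.6595153808594), (64.47789001464844, 57.706233978271484), 80.91841125488281) ((482.65118408203125, -350.7236022949219), (61.2391471862793, 64.06521606445312), 77.09308624267578)
top copper 0.1 [490.1   0.8  52.7]
top copper 0.1 [522.9 317.5  64.2]
top copper 0.1 [648.3 206.6  53.6]
top white 0.036 [333.4 111.6  50.7]
top white 0.036 [347.5 167.8  51. ]
top copper 0.016 [497.1   0.3  55.8]
top copper 0.016 [531.8 335.6  68. ]
top copper 0.016 [664.5 218.3  56.7]
top yellow 0.01 [ 330.  -143.1   77.3]
top yellow 0.01 [ 484.  -340.5  151.2]
scene copper 0.1 [703.9 161.3  52.8]
scene copper 0.1 [555.3 -31.7  48.8]
scene copper 0.1 [538.8 313.2  92.7]
scene white 0.036 [ 485.9 -349.8   59.1]
scene white 0.036 [351.  105.4  49.2]
scene copper 0.016 [664.7 220.8  59.6]
scene copper 0.016 [497.1   3.3  55.1]
scene copper 0.016 [478.5 392.1 104.5]
scene yellow 0.01 [ 483.5 -349.7  164.8]
scene yellow 0.01 [ 328.2 -137.6   90.3]
```

The nickel disc is within 1 mm of the stand centre. The hexagon hasn't moved, and the gripper is open and clear of everything. Handing in.

```bash
python3 -c "
from bench import robot
print(robot.hand_in())"
```

```text
the job is handed in; nothing more can be done
None
```

The three copper discs are piled, centred, largest at the bottom, on the green carrier. The nickel disc lies centred (within about 1 mm) on the blue pad, the hexagon and jar were not touched, and the job was handed in at about 37 s of the 104 s allowed.

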